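# Pack a specimen for the courier on the isolation-ward trolley

### The job

Pack the specimen for the courier, in this order: stand the open canister in the round well of the steel cradle, stand the specimen pot inside the canister, put the tall lid down over pot and canister until it rests on the canister's rim, and last lay the slide box flat in the shallow steel tray, lengthways with it. Let go of each thing once it is in place before taking up the next, set things down rather than dropping them, and keep the specimen pot upright throughout. Leave the spray bottle, glove carton and gel bottle where they are.

Things in the scene. Friction and masses are not known exactly. Their poses are not given: they have to be found in the camera images.
- cradle: fixed steel block 110 x 110 mm, 24 mm high, with a round well of 78 mm diameter in its middle; the well's floor is 6 mm above the trolley top. Origin: centre of its underside, on the axis of the well; z up
- tray: fixed shallow steel tray, outside 116 mm along its x and 66 mm along its y, 12 mm high, walls 5 mm thick (inside 106 x 56 mm); inner floor 5 mm above the trolley top. Origin: centre of its underside; x along its length, z up
- canister_center (a point): open thick-walled round canister, white plastic, loose, upright, open at the top: outside diameter 62 mm, 60 mm high, bore 36 mm diameter, floor 8 mm thick, about 0.25 kg. Point: on its axis, half-way up (30 mm above its underside); z up along the axis
- pot_center (a point): slim specimen pot, loose, standing upright: clear body 24 mm diameter with a white cap 26 mm diameter that takes the top 24 mm; 92 mm high in all, about 0.06 kg. Standing in the canister it sticks out 40 mm above the canister's rim. Point: on its axis, half-way up (46 mm above its underside); z up along the axis
- lid_center (a point): tall closed white lid, loose, mouth down: cylinder 62 mm diameter with a skirt (78 mm diameter, 16 mm high) at its foot; 62 mm high, about 0.12 kg. The skirt's mouth, 72 mm wide, slips 12 mm down over the canister until an inner step rests on the rim; above it a bore of 50 mm rises 46 mm to clear the pot. Point: on its axis, half-way up (31 mm above its underside); z up along the axis
- slidebox_center (a point): closed white box for microscope slides, with a thin grey band, loose, lying flat: 84 mm along its x, 36 mm along its y, 36 mm high, about 0.15 kg; both ends alike. Point: its centre (18 mm above its underside); z up
- spray: bystander: white round spray bottle with a black trigger head, 66 mm diameter, 194 mm high, standing on the right (-y) side. Origin: centre of its underside
- glovebox: bystander: brown carton of gloves, 120 mm along its x, 230 mm along its y, 75 mm high, on the left (+y) side. Origin: centre of its underside
- gel: bystander: white round gel bottle with a black cap, 60 mm diameter, 130 mm high, on the left (+y) side near the robot. Origin: centre of its underside
Things that resemble listed ones, but are neither listed nor needed, are in the scene too. What is shaped like the part that bears lid_center but pink or turquoise is not meant.

How it is judged:
By the outcome, as a careful person would: the job done as asked, in the order asked, and still so for the second after the job is handed in, with the robot touching nothing.
It also fails if it takes over 138 s, if anything falls off the work surface, if the arm or the gripper's body presses on something with over 40 N, if the wrist force passes 120 N, or if a joint passes its speed limit or range.

### The arm

A 6-joint arm with a two-finger parallel gripper is mounted at the origin on the work surface. World frame = base frame: x ahead of the robot, y to its left, z up, the work surface at z = 0. Lengths are in m, angles in degrees, forces in N, time in s.
With the tool pointing down it reaches from about 0.3 to 0.825 m from the base axis. Payload 5.4 kg.
Tool frame: the origin (TCP) lies midway between the tips of the shut fingers; the grasp point (between the pads) lies 19 mm behind it; z points along the fingers, y is the line along which they close (so a half turn about z gives the same grasp; the last joint's range is limited). The gripper opens to 92 mm and grips with 3 to 60 N. Pads are 20 mm wide; open, the fingers measure 128 mm over their backs; the gripper's body (75 mm by 189 mm) begins 69 mm behind the grasp point.
Start: joints at [60.785, 9.076, 91.501, -0, 79.423, -12.038], TCP at [0.17, 0.549, 0.215] pointing down, gripper open.
Joint ranges: [-166.64, 166.64], [-54.1, 131.32], [10.49, 154.53], [-73.88, 253.88], [9.74, 151.15], [-171.62, 171.62]. Speed limits (degrees/s): [147.25, 147.25, 180, 180, 180, 180].

### API

Orientations are given as a 3x3 rotation matrix whose columns are the frame's x, y, z axes.
In Python, from workcell import state, read_camera, get_calibration, close_job gives the robot as it stands. The module is installed in compiled form; this text tells all that it offers.
- The arm moves only by the tool step_arm, never from a script. Its argument "rows" is a list that holds one entry, the list of rows, each a list of 6 numbers: the shift along the world's x, y, z in mm, then the turn, a rotation vector about the world's x, y, z in degrees. A call has exactly 10 rows; each row is the pose to reach, as a shift and turn from the pose commanded when the call began; what a row does not reach only later rows make up. A row lasts 1/12 s, in which the tool goes at most 41.7 mm and 7.16 degrees, less where a joint would pass 70% of its speed; a pose out of reach is approached as far as the arm can. A call with a gripper value outside its range is refused whole. "jaw" is the closure, from -1 (fully open) to 1 (shut), so that 0 is half open, set as the call begins (left out, the last holds). The fingers move at their own pace and stop on an object; "force" is the grip in N (left out, the last holds). Time passes only in rows, so rows that repeat a pose let the fingers close, or fill a call up. It gives the time, the measured TCP pose, the force, the opening and the grip force at its end, in the units of the state.
- state(): the state, without advancing time (a new reading comes with each control period).
- read_camera(name): name is "scene" or "top"; returns (picture, depth): 420x560x3 uint8, blue, green, red; 420x560 float32, m along the optical axis (not along the pixel's ray), 0 where there is no reading.
- get_calibration(name): a dict with "K" (3x3 intrinsics, pixels), "origin" and "rotation" of the camera in the world. Camera axes: x right, y up, looking along -z (the intrinsics and any distortion apply to the point x, -y, -z); pixel columns grow to the right and rows downward; lengths in m; the calibration is good to about 2 mm. A picture is of the moment at which its call begins. get_calibration takes no time and is no camera call.
- close_job(): hands the job in; it is judged then, once.
The state is a dict: "time": time; "q": joint angles; "joint_velocities": joint speeds; "joint_efforts": joint torques, N m; "eef_pos": TCP position; "tool_rot": TCP orientation; "wrist_force": force on the tool from outside, world axes, zero at the start; "moment": the same for the moment, N m; "opening": finger opening in m; "gripper_force": force on a finger pad.
Only numpy, scipy, OpenCV 4.12 (cv2) and the standard library are available. Lean on these libraries where they do the work, as an engineer would, in place of code of your own. Each camera call takes 0.05 s, during which the arm holds its last target. There are 200 camera calls.

## Working session

There is one attempt and no reset: what is moved stays moved. The work goes in short steps, Python scripts to look and compute and a tool call to move; the robot and the scene stay as the last step left them, time stands still between calls to the robot, and variables do not carry over. Pictures are saved under pics/ and viewed, at most 14 in all, crops included, and the job is handed in when it is done.

Besides the shell and the picture viewer there is one more tool, called as name(argument=value, ...), one argument or row to a line, values as JSON. step_arm: Moves the arm, as the interface text tells. Its arguments: {"type":"object","properties":{"rows":{"type":"array","items":{"type":"array","items":{"type":"array","items":{"type":"number"}}}},"jaw":{"type":"number"},"force":{"type":"number"}},"required":["rows"]}

```bash
mkdir -p pics; cat > h.py <<'E'
import numpy as np, cv2
from workcell import *
np.set_printoptions(precision=4,suppress=True)
def cloud(n):
    im,d=read_camera(n); c=get_calibration(n); K=np.array(c["K"])
    v,u=np.mgrid[0:420,0:560]
    p=np.stack([(u-K[0,2])/K[0,0]*d,-(v-K[1,2])/K[1,1]*d,-d],-1)
    P=p@np.array(c["rotation"]).T+np.array(c["origin"]); P[d==0]=np.nan
    return im,d,P
E
python3 - <<'E'
from h import *
for n in("scene","top"):
    im,d,P=cloud(n); cv2.imwrite(f"pics/{n}0.png",im); np.savez(f"{n}0.npz",im=im,d=d,P=P); print(get_calibration(n))
print(state())
E
```

```text
{'K': array([[427.2408,   0.    , 277.4045],
       [  0.    , 427.2408, 209.534 ],
       [  0.    ,   0.    ,   1.    ]]), 'origin': array([ 0.9477, -0.505 ,  0.8253]), 'rotation': array([[ 0.747 , -0.5004,  0.4378],
       [ 0.6649,  0.5654, -0.4881],
       [-0.0033,  0.6557,  0.755 ]])}
{'K': array([[448.5203,   0.    , 281.5357],
       [  0.    , 448.5203, 206.121 ],
       [  0.    ,   0.    ,   1.    ]]), 'origin': array([0.3959, 0.0034, 1.382 ]), 'rotation': array([[-0.0221,  0.9945, -0.1025],
       [-0.9994, -0.0246, -0.0229],
       [-0.0253,  0.102 ,  0.9945]])}
{'time': 0.1, 'q': array([ 60.7856,   9.1079,  91.5633,  -0.0005,  79.4233, -12.0376]), 'joint_velocities': array([-0.0302, -0.0495, -0.246 ,  0.0317,  0.0738,  0.0867]), 'joint_efforts': array([  0.0003, -38.6503, -32.296 ,   0.0702,   0.034 ,  -0.0001]), 'eef_pos': array([0.1696, 0.5489, 0.2137]), 'tool_rot': array([[-0.9554,  0.2953, -0.0008],
       [ 0.2953,  0.9554, -0.0014],
       [ 0.0003, -0.0016, -1.    ]]), 'wrist_force': array([-0.4499,  0.2503, -0.5028]), 'moment': array([ 0.035 ,  0.0655, -0.0158]), 'gripper_force': 0.0, 'opening': 0.09203771774046748}
```

View pics/top0.png

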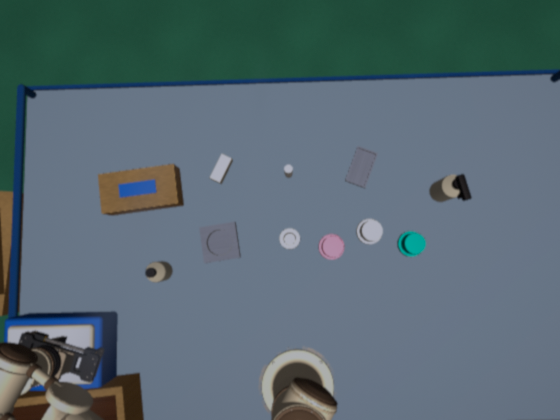

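View pics/scene0.png

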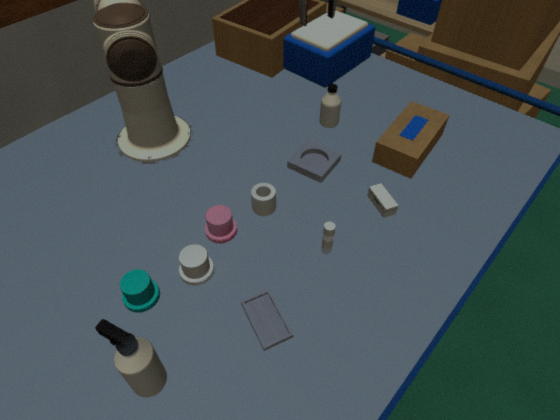

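The top view shows the cradle at (220,242), canister (290,239), pot (289,170), white lid (370,232), slide box (221,168) and tray (361,167). Pink (332,247) and turquoise (412,244) lids are decoys. The scene view agrees.

```bash
python3 - <<'E'
from h import *
T=np.load("top0.npz"); S=np.load("scene0.npz")
obj=dict(canister=(290,239,60,.035),pot=(289,170,92,.02),lid=(370,232,62,.035),box=(221,168,36,.06),cradle=(220,242,24,.085),tray=(361,167,12,.075),spray=(455,187,194,.04),gel=(156,271,130,.04),pink=(332,247,62,.05),glove=(138,190,75,.14))
# table fit
for D,n in((T,"top"),(S,"scene")):
    P=D["P"]; m=np.isfinite(P[...,2])&(abs(P[...,2])<.006)&(P[...,0]>.3)&(P[...,0]<.7)&(abs(P[...,1])<.35)
    q=P[m]; print(n,"table",np.linalg.lstsq(np.c_[q[:,:2],np.ones(len(q))],q[:,2],rcond=None)[0],q[:,2].std())
for k,(u,v,h,r) in obj.items():
    c=np.nanmedian(T["P"][v-3:v+4,u-3:u+4].reshape(-1,3),0)
    print(k,"seed",c)
    for D,n in((T,"top"),(S,"scene")):
        P=D["P"]; w=np.hypot(P[...,0]-c[0],P[...,1]-c[1])<r+.02
        m=w&(abs(P[...,2]-h/1000)<min(.006,h/3000)); q=P[m]
        if len(q)<5: print(" ",n,len(q)); continue
        rc=cv2.minAreaRect((q[:,:2]*1000).astype(np.float32)); ec=cv2.minEnclosingCircle((q[:,:2]*1000).astype(np.float32))
        print("  ",n,len(q),q.mean(0),"rect",np.round(rc[0],1),np.round(rc[1],1),round(rc[2],1),"circ",np.round(ec[0],1),round(ec[1],1))
im=T["im"][130:280,130:470]; cv2.imwrite("pics/topc.png",cv2.resize(im,(800,353),interpolation=cv2.INTER_CUBIC))
E
```

```text
top table [ 0.0004  0.0001 -0.0004] 0.0026395988067588307
scene table [ 0.0016 -0.0003 -0.0012] 0.0017871865074385815
canister seed [0.4359 0.0115 0.0079]
   top 223 [0.4353 0.0134 0.0596] rect [434.6  14.2] [58.9 58.8] 88.7 circ [435.5  13.3] 30.7
   scene 276 [0.4382 0.0102 0.0586] rect [437.9  10.6] [59.6 61.8] 44.2 circ [438.  12.] 32.3
pot seed [0.6342 0.0091 0.0913]
   top 63 [0.6374 0.0123 0.0917] rect [637.5  12. ] [23.4 24.2] 89.1 circ [637.5  12.5] 12.6
   scene 99 [0.64   0.0088 0.0909] rect [639.3  10. ] [24.4 25.8] 21.3 circ [639.3  10.6] 13.7
lid seed [ 0.4493 -0.2236  0.0613]
   top 330 [ 0.4529 -0.2286  0.0618] rect [ 452.5 -229.6] [59.1 59.2] 86.0 circ [ 453.4 -228.7] 31.1
   scene 550 [ 0.4562 -0.2322  0.0611] rect [ 455.  -231.3] [60.6 61.7] 60.3 circ [ 454.8 -230.3] 31.8
box seed [0.6562 0.2168 0.0359]
   top 309 [0.656  0.2195 0.0355] rect [656.3 219.3] [36.9 83.2] 63.2 circ [657.1 220.1] 43.5
   scene 384 [0.6591 0.2152 0.0349] rect [657.7 217. ] [38.9 86.3] 61.0 circ [657.7 216.9] 43.9
cradle seed [0.4317 0.2267 0.0061]
   top 787 [0.4298 0.2264 0.0237] rect [4
[... 622 characters left out ...]
 -454.7] 35.6
gel seed [0.3513 0.3918 0.1063]
   top 83 [0.3477 0.4035 0.1296] rect [348.1 403.9] [27. 25.] 89.9 circ [347.6 403.6] 13.8
   scene 54 [0.3502 0.3995 0.1286] rect [349.9 401.9] [26.  27.3] 37.0 circ [348.5 402.3] 15.0
pink seed [ 0.4082 -0.1107  0.0619]
   top 336 [ 0.41   -0.1117  0.0617] rect [ 410.4 -112. ] [59.5 58.5] 42.6 circ [ 409.7 -112.1] 30.6
   scene 434 [ 0.4125 -0.1154  0.0612] rect [ 411.  -114.7] [60.5 59.9] 6.7 circ [ 411.3 -113.6] 31.7
glove seed [0.589  0.4576 0.0757]
   top 2997 [0.5931 0.4597 0.0749] rect [593.4 461. ] [120.8 232. ] 6.6 circ [593.7 460.6] 128.5
   scene 2297 [0.5981 0.4506 0.0746] rect [595.1 460. ] [120.6 237. ] 6.4 circ [594.4 460.4] 130.5
```

View pics/topc.png

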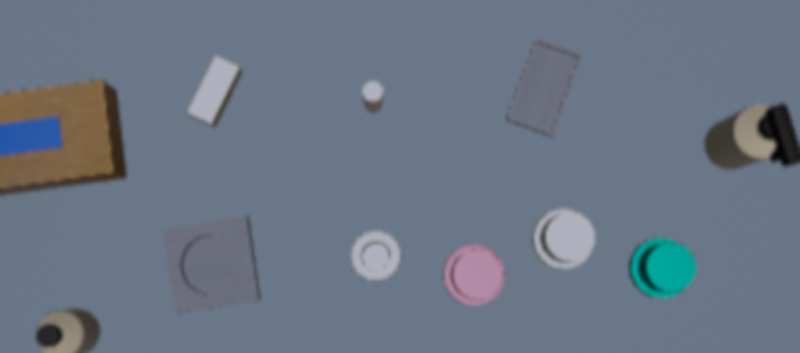

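step_arm(
  rows=[
    [[15,-30,0,0,0,0],[33,-66,0,0,0,0],[51,-102,0,0,0,0],[69,-138,0,0,0,0],[87,-174,0,0,0,0],[105,-210,0,0,0,0],[123,-246,0,0,0,0],[141,-282,0,0,0,0],[159,-318,0,0,0,0],[177,-354,0,0,0,0]],
  ],
  jaw=-1,
)

```text
time: 0.93
eef_pos: [0.347, 0.1935, 0.2144]
tool_rot: [[-0.956, 0.295, 0.0], [0.295, 0.956, 0.0], [-0.0, 0.0, -1.0]]
wrist_force: [0.5, -0.3, 0.0]
opening: 0.092
gripper_force: 0.0
```

```bash
python3 - <<'E'
from h import *
T=np.load("top0.npz"); S=np.load("scene0.npz")
# tray: inner floor/walls by image edges: cluster points above 8mm near tray, robust; box angle via PCA
for D,n in((T,"top"),(S,"scene")):
    P=D["P"]
    for nm,c,lo,hi,R in(("box",(.657,.218),.030,.042,.06),("tray",(.654,-.214),.0085,.02,.075)):
        m=(np.hypot(P[...,0]-c[0],P[...,1]-c[1])<R)&(P[...,2]>lo)&(P[...,2]<hi)
        m=cv2.morphologyEx(m.astype(np.uint8),cv2.MORPH_CLOSE,np.ones((3,3))) if nm=="tray" else m.astype(np.uint8)
        nl,L,st,ce=cv2.connectedComponentsWithStats(m); i=1+np.argmax(st[1:,4]); q=P[(L==i)]
        q=q[np.isfinite(q[:,2])]
        w,V=np.linalg.eigh(np.cov(q[:,:2].T)); a=np.degrees(np.arctan2(V[1,1],V[0,1])); uv=(q[:,:2]-q[:,:2].mean(0))@V
        print(n,nm,len(q),q.mean(0),"ang",(a+90)%180-90,"ext",np.ptp(uv,0),"mid",q[:,:2].mean(0)+V@((uv.max(0)+uv.min(0))/2))
print(state()["eef_pos"])
E
```

```text
top box 309 [0.656  0.2195 0.0355] ang -26.901958176607593 ext [0.037  0.0831] mid [0.6563 0.2193]
top tray 295 [ 0.6498 -0.2136  0.0095] ang -23.726466666344407 ext [0.0686 0.1174] mid [ 0.6532 -0.2132]
scene box 384 [0.6591 0.2152 0.0349] ang -26.705659477168467 ext [0.0391 0.0862] mid [0.6579 0.2179]
scene tray 441 [ 0.6569 -0.2162  0.0113] ang -23.448587819718114 ext [0.068  0.1184] mid [ 0.6546 -0.215 ]
[0.347  0.1935 0.2144]
```

step_arm(
  rows=[
    [[13,-26,-10,0,0,0],[30,-60,-25,0,0,0],[47,-95,-40,0,0,0],[64,-130,-55,0,0,0],[80,-161,-70,0,0,0],[90,-181,-85,0,0,0],[90,-181,-115,0,0,0],[90,-181,-145,0,0,0],[90,-181,-170,0,0,0],[90,-181,-184,0,0,0]],
  ],
)

```text
time: 1.77
eef_pos: [0.4343, 0.0147, 0.0273]
tool_rot: [[-0.955, 0.296, -0.005], [0.296, 0.955, 0.001], [0.005, -0.0, -1.0]]
wrist_force: [0.6, 0.0, -0.2]
opening: 0.0922
gripper_force: 0.0
```

step_arm(
  rows=[
    [[0,0,0,0,0,0],[0,0,0,0,0,0],[0,0,0,0,0,0],[0,0,0,0,0,0],[0,0,0,0,0,0],[0,0,0,0,0,0],[0,0,0,0,0,0],[0,0,0,0,0,0],[0,0,0,0,0,0],[0,0,0,0,0,0]],
  ],
  jaw=1,
  force=25,
)

```text
time: 2.6
eef_pos: [0.438, 0.0139, 0.032]
tool_rot: [[-0.956, 0.295, 0.002], [0.295, 0.956, -0.001], [-0.002, -0.0, -1.0]]
wrist_force: [-0.5, -0.6, 6.5]
opening: 0.0613
gripper_force: 25.0
```

step_arm(
  rows=[
    [[0,0,8,0,0,0],[0,0,25,0,0,0],[0,8,42,0,0,0],[-1,30,55,0,0,0],[-2,60,60,0,0,0],[-3,95,60,0,0,0],[-4,130,60,0,0,0],[-5,165,60,0,0,0],[-5,195,58,0,0,0],[-5,213,50,0,0,0]],
  ],
)

```text
time: 3.43
eef_pos: [0.4321, 0.2305, 0.082]
tool_rot: [[-0.956, 0.293, 0.003], [0.293, 0.956, 0.002], [-0.002, 0.002, -1.0]]
wrist_force: [0.1, 0.1, -2.6]
opening: 0.0613
gripper_force: 25.0
```

step_arm(
  rows=[
    [[0,0,-5,0,0,0],[0,0,-10,0,0,0],[0,0,-12,0,0,0],[0,0,-12,0,0,0],[0,0,-12,0,0,0],[0,0,-12,0,0,0],[0,0,-12,0,0,0],[0,0,-12,0,0,0],[0,0,-12,0,0,0],[0,0,-12,0,0,0]],
  ],
)

```text
time: 4.27
eef_pos: [0.432, 0.2273, 0.0687]
tool_rot: [[-0.955, 0.295, 0.0], [0.295, 0.955, 0.0], [-0.0, 0.0, -1.0]]
wrist_force: [-0.9, -0.9, -1.6]
opening: 0.0614
gripper_force: 25.0
```

```bash
python3 - <<'E'
from h import *
print(state())
for n in("top","scene"):
    im,d,P=cloud(n)
    c=state()["eef_pos"]; z=c[2]+.030
    m=(np.hypot(P[...,0]-.432,P[...,1]-.226)<.04)&(abs(P[...,2]-z)<.012); q=P[m]; print(n,len(q),q.mean(0) if len(q) else 0)
    crop=im[180:300,150:310] if n=="top" else im[60:220,220:430]
    cv2.imwrite(f"pics/c1{n}.png",cv2.resize(crop,None,fx=2.8,fy=2.8))
a,b=[cv2.imread(f"pics/c1{n}.png") for n in("top","scene")]
h=max(len(a),len(b)); o=np.zeros((h,a.shape[1]+b.shape[1],3),np.uint8); o[:len(a),:a.shape[1]]=a;o[:len(b),a.shape[1]:]=b
cv2.imwrite("pics/c1.png",cv2.resize(o,(800,int(h*800/o.shape[1]))))
E
```

```text
{'time': 4.2667, 'q': array([ 13.5292,   6.018 , 112.6331,  -0.0015,  61.3343, -59.2826]), 'joint_velocities': array([ 0.092 ,  0.1041, -0.0544, -0.141 , -0.0159, -0.0173]), 'joint_efforts': array([ -0.0589, -32.947 , -28.6466,   0.0212,   0.0739,  -0.0007]), 'eef_pos': array([0.432 , 0.2273, 0.0687]), 'tool_rot': array([[-0.9553,  0.2955,  0.0003],
       [ 0.2955,  0.9553,  0.    ],
       [-0.0002,  0.0001, -1.    ]]), 'wrist_force': array([-0.8642, -0.9411, -1.6025]), 'moment': array([0.0525, 0.0125, 0.0165]), 'gripper_force': 24.99909341800958, 'opening': 0.061356356223188004}
top 0 0
scene 278 [0.4384 0.2284 0.0951]
```

View pics/c1.png

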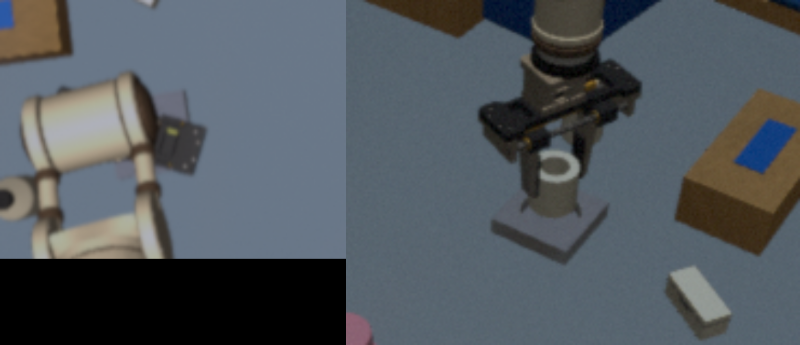

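The canister hangs upright over the well, centred on it. Lowering it.

step_arm(
  rows=[
    [[0,0,-5,0,0,0],[0,0,-10,0,0,0],[0,0,-15,0,0,0],[0,0,-20,0,0,0],[0,0,-24,0,0,0],[0,0,-27,0,0,0],[0,0,-29,0,0,0],[0,0,-30,0,0,0],[0,0,-31,0,0,0],[0,0,-31,0,0,0]],
  ],
)

```text
time: 5.2
eef_pos: [0.4318, 0.2274, 0.0381]
tool_rot: [[-0.955, 0.295, -0.0], [0.295, 0.955, -0.0], [0.0, -0.0, -1.0]]
wrist_force: [-2.2, 0.1, 1.6]
opening: 0.0611
gripper_force: 25.0
```

step_arm(
  rows=[
    [[0,0,-0.5,0,0,0],[0,0,-1,0,0,0],[0,0,-1,0,0,0],[0,0,-1,0,0,0],[0,0,-1,0,0,0],[0,0,-1,0,0,0],[0,0,-1,0,0,0],[0,0,-1,0,0,0],[0,0,-1,0,0,0],[0,0,-1,0,0,0]],
  ],
)

```text
time: 6.03
eef_pos: [0.4318, 0.2274, 0.038]
tool_rot: [[-0.955, 0.295, -0.001], [0.295, 0.955, -0.0], [0.0, -0.0, -1.0]]
wrist_force: [-7.2, -1.2, 11.1]
opening: 0.0617
gripper_force: 25.0
```

step_arm(
  rows=[
    [[0,0,0,0,0,0],[0,0,0,0,0,0],[0,0,0,0,0,0],[0,0,0,0,0,0],[0,0,0,0,0,0],[0,0,5,0,0,0],[0,0,15,0,0,0],[0,0,35,0,0,0],[0,0,65,0,0,0],[0,0,95,0,0,0]],
  ],
  jaw=-1,
)

```text
time: 6.87
eef_pos: [0.4312, 0.2272, 0.1329]
tool_rot: [[-0.955, 0.295, -0.001], [0.295, 0.955, -0.0], [0.001, -0.001, -1.0]]
wrist_force: [0.9, -0.1, 0.7]
opening: 0.0916
gripper_force: 0.0
```

step_arm(
  rows=[
    [[10,-10,5,0,0,0],[32,-33,10,0,0,0],[56,-58,10,0,0,0],[80,-83,10,0,0,0],[105,-109,10,0,0,0],[130,-135,10,0,0,0],[155,-161,10,0,0,0],[178,-186,10,0,0,0],[197,-206,5,0,0,0],[206,-215,0,0,0,0]],
  ],
  jaw=0,
)

```text
time: 7.7
eef_pos: [0.6404, 0.009, 0.1331]
tool_rot: [[-0.955, 0.298, 0.003], [0.298, 0.955, -0.001], [-0.003, -0.0, -1.0]]
wrist_force: [0.1, 0.3, -0.7]
opening: 0.046
gripper_force: 0.0
```

step_arm(
  rows=[
    [[0,0,0,0,0,0],[0,0,0,0,0,0],[0,0,0,0,0,0],[0,0,0,0,0,0],[0,0,0,0,0,0],[0,0,0,0,0,0],[0,0,0,0,0,0],[0,0,0,0,0,0],[0,0,0,0,0,0],[0,0,0,0,0,0]],
  ],
)

```text
time: 8.53
eef_pos: [0.6378, 0.0124, 0.1316]
tool_rot: [[-0.955, 0.295, -0.0], [0.295, 0.955, 0.0], [0.0, -0.0, -1.0]]
wrist_force: [0.3, -1.2, 0.7]
opening: 0.0458
gripper_force: 0.0
```

```bash
python3 - <<'E'
from h import *
s=state();print(s["eef_pos"],s["opening"])
im,d,P=cloud("scene"); np.savez("s2.npz",im=im,P=P)
for nm,c,h,r in(("pot",(.638,.011),.092,.022),("can",(.432,.226),.066,.045)):
    m=(np.hypot(P[...,0]-c[0],P[...,1]-c[1])<r)&(abs(P[...,2]-h)<.006); q=P[m]; e=cv2.minEnclosingCircle((q[:,:2]*1000).astype(np.float32)); print(nm,len(q),q.mean(0),e)
c=im[150:270,230:390]; cv2.imwrite("pics/p1.png",cv2.resize(c,(800,600),interpolation=cv2.INTER_CUBIC))
E
```

```text
[0.6378 0.0124 0.1316] 0.04579240251492876
pot 97 [0.6397 0.009  0.0909] ((638.5760498046875, 10.500789642333984), 13.267772674560547)
can 117 [0.4197 0.2209 0.0647] ((430.8695068359375, 225.4625244140625), 31.867034912109375)
```

View pics/p1.png

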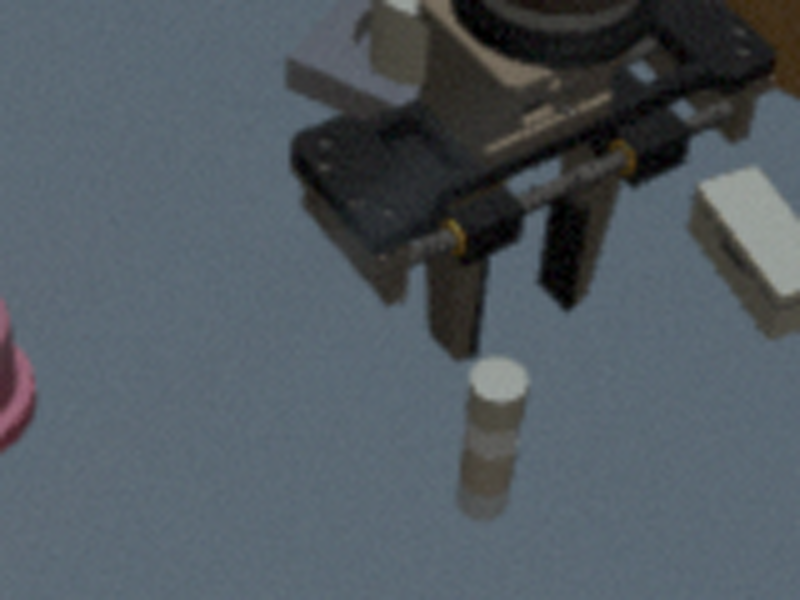

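The scene crop shows the open fingers above the pot: tips near crop (455,355) and (570,308), pot cap near (498,378). I'll check the alignment by projecting the points.

```bash
python3 - <<'E'
from h import *
c=get_calibration("scene");K=c["K"];R=c["rotation"];o=c["origin"]
def pr(p):
    q=R.T@(np.array(p)-o); q=q*[1,-1,-1]; u=K@q; u=u[:2]/u[2]; return (u-[230,150]+.5)*5
t=np.array([.6378,.0124,.1316]); y=np.array([.295,.955,0]); x=np.array([-.955,.295,0])
for s in(-1,1):
    for d in (.023,.041):
        for w in(-.01,.01): print(s,d,w,pr(t+s*d*y+w*x))
for p in((.6385,.0105,.092),(.6375,.0122,.092),(.6393,.010,.092)): print("pot",pr(p))
P=np.load("s2.npz")["P"]
m=(np.hypot(P[...,0]-.638,P[...,1]-.012)<.06)&(P[...,2]>.128)&(P[...,2]<.150)
q=P[m]; a=(q-t)@np.c_[x,y,[0,0,1]]
for s in(-1,1):
    b=a[a[:,1]*s>0]; print(s,len(b),b.min(0),b.max(0))
E
```

```text
-1 0.023 -0.01 [478.0523 354.0988]
-1 0.023 0.01 [450.8176 323.1593]
-1 0.041 -0.01 [442.825  371.3686]
-1 0.041 0.01 [415.8457 340.0066]
1 0.023 -0.01 [565.9535 311.0064]
1 0.023 0.01 [538.1072 281.1088]
1 0.041 -0.01 [599.5433 294.5395]
1 0.041 0.01 [571.473  265.0353]
pot [498.9352 378.7577]
pot [499.4555 375.337 ]
pot [499.7017 380.3595]
-1 46 [-0.0122 -0.0377 -0.0024] [ 0.006  -0.0233  0.0184]
1 65 [-0.0116  0.0208 -0.0017] [0.0102 0.0356 0.0181]
```

Projection agrees with the picture to about 1 mm, so the tool is 1–2 mm off the pot axis. I'll correct that and descend.

step_arm(
  rows=[
    [[1,-1,-5,0,0,0],[1,-1,-15,0,0,0],[1,-1,-27,0,0,0],[1,-1,-39,0,0,0],[1,-1,-51,0,0,0],[1,-1,-61,0,0,0],[1,-1,-68,0,0,0],[1,-1,-71,0,0,0],[1,-1,-71,0,0,0],[1,-1,-71,0,0,0]],
  ],
)

```text
time: 9.42
eef_pos: [0.6391, 0.0113, 0.0609]
tool_rot: [[-0.955, 0.295, 0.001], [0.295, 0.955, -0.0], [-0.001, 0.0, -1.0]]
wrist_force: [0.9, 0.6, 0.6]
opening: 0.0459
gripper_force: 0.0
```

step_arm(
  rows=[
    [[0,0,0,0,0,0],[0,0,0,0,0,0],[0,0,0,0,0,0],[0,0,0,0,0,0],[0,0,0,0,0,0],[0,0,0,0,0,0],[0,0,0,0,0,0],[0,0,0,0,0,0],[0,0,0,0,0,0],[0,0,0,0,0,0]],
  ],
  jaw=1,
  force=12,
)

```text
time: 10.25
eef_pos: [0.6393, 0.0112, 0.0612]
tool_rot: [[-0.955, 0.295, 0.001], [0.295, 0.955, -0.0], [-0.001, 0.0, -1.0]]
wrist_force: [0.5, -0.5, 5.4]
opening: 0.0258
gripper_force: 12.0
```

step_arm(
  rows=[
    [[0,0,4,0,0,0],[0,0,12,0,0,0],[0,0,24,0,0,0],[0,0,37,0,0,0],[0,0,50,0,0,0],[-2,2,63,0,0,0],[-8,8,75,0,0,0],[-18,18,85,0,0,0],[-31,32,92,0,0,0],[-46,48,95,0,0,0]],
  ],
)

```text
time: 11.08
eef_pos: [0.5936, 0.0593, 0.1585]
tool_rot: [[-0.955, 0.296, 0.004], [0.296, 0.955, -0.0], [-0.004, 0.001, -1.0]]
wrist_force: [-0.2, 0.3, -0.8]
opening: 0.0256
gripper_force: 12.0
```

step_arm(
  rows=[
    [[-17,17,0,0,0,0],[-36,37,0,0,0,0],[-56,58,0,0,0,0],[-76,79,0,0,0,0],[-96,100,0,0,0,0],[-114,119,0,0,0,0],[-130,136,0,0,0,0],[-144,151,0,0,0,0],[-154,161,0,0,0,0],[-159,167,0,0,0,0]],
  ],
)

```text
time: 11.92
eef_pos: [0.4329, 0.2275, 0.1565]
tool_rot: [[-0.956, 0.294, 0.001], [0.294, 0.956, 0.0], [-0.001, 0.001, -1.0]]
wrist_force: [-0.1, 0.2, -1.8]
opening: 0.0257
gripper_force: 12.0
```

step_arm(
  rows=[
    [[-1,1,0,0,0,0],[-2,1,0,0,0,0],[-2,1,0,0,0,0],[-2,1,0,0,0,0],[-2,1,0,0,0,0],[-2,1,0,0,0,0],[-2,1,0,0,0,0],[-2,1,0,0,0,0],[-2,1,0,0,0,0],[-2,1,0,0,0,0]],
  ],
)

```text
time: 12.75
eef_pos: [0.4319, 0.2273, 0.1556]
tool_rot: [[-0.955, 0.295, -0.0], [0.295, 0.955, -0.0], [-0.0, -0.0, -1.0]]
wrist_force: [-0.5, 0.2, -0.3]
opening: 0.0257
gripper_force: 12.0
```

```bash
python3 - <<'E'
from h import *
s=state();print(s["eef_pos"],s["opening"])
im,d,P=cloud("scene")
m=(np.hypot(P[...,0]-.432,P[...,1]-.227)<.045)&(abs(P[...,2]-.066)<.005); q=P[m]; print(len(q),q.mean(0),cv2.minEnclosingCircle((q[:,:2]*1000).astype(np.float32)))
t=s["eef_pos"]
m=(np.hypot(P[...,0]-t[0],P[...,1]-t[1])<.025)&(P[...,2]>t[2]-.058)&(P[...,2]<t[2]-.005); q=P[m]; print(len(q))
for lo in np.arange(-.056,-.005,.01):
    b=q[(q[:,2]>t[2]+lo)&(q[:,2]<t[2]+lo+.01)]; print(lo,len(b),b.mean(0)-t if len(b) else 0)
c=im[60:180,240:400]; cv2.imwrite("pics/p2.png",cv2.resize(c,(800,600),interpolation=cv2.INTER_CUBIC))
E
```

```text
[0.4319 0.2273 0.1556] 0.02568518523109439
197 [0.433  0.2244 0.0648] ((430.9943542480469, 226.50204467773438), 32.443790435791016)
147
-0.056 29 [ 0.0039 -0.0073 -0.0513]
-0.046 26 [ 0.0061 -0.0071 -0.0408]
-0.036 30 [ 0.0044 -0.0081 -0.0307]
-0.025999999999999995 29 [ 0.0048 -0.0079 -0.02  ]
-0.015999999999999993 26 [ 0.0056 -0.007  -0.011 ]
-0.0059999999999999915 1 [ 0.0075 -0.0054 -0.0054]
```

View pics/p2.png

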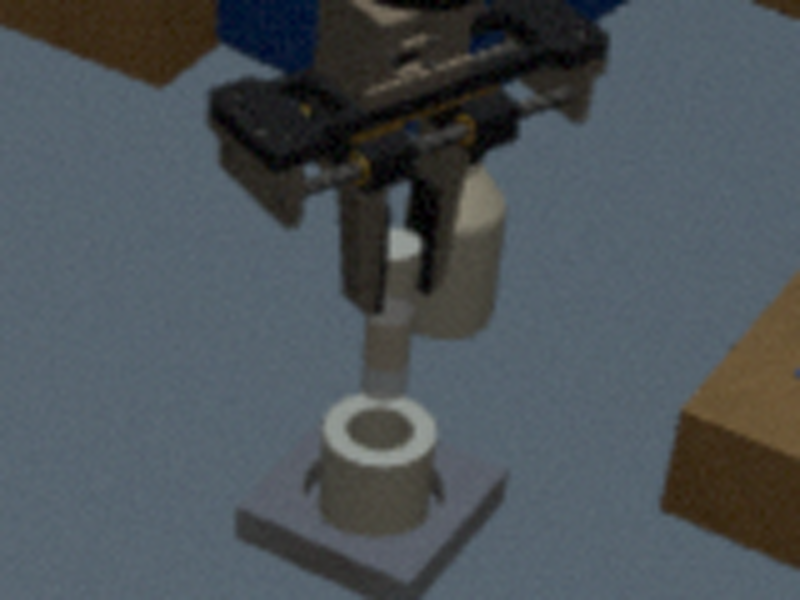

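The pot hangs upright and lines up over the canister's bore, which is at crop (380,428).

step_arm(
  rows=[
    [[-0.5,-0.5,-4,0,0,0],[-0.5,-0.5,-12,0,0,0],[-0.5,-0.5,-21,0,0,0],[-0.5,-0.5,-31,0,0,0],[-0.5,-0.5,-41,0,0,0],[-0.5,-0.5,-51,0,0,0],[-0.5,-0.5,-60,0,0,0],[-0.5,-0.5,-68,0,0,0],[-0.5,-0.5,-73,0,0,0],[-0.5,-0.5,-75,0,0,0]],
  ],
)

```text
time: 13.63
eef_pos: [0.4307, 0.2267, 0.0795]
tool_rot: [[-0.955, 0.295, -0.002], [0.295, 0.955, -0.0], [0.001, -0.001, -1.0]]
wrist_force: [0.1, 0.3, -1.0]
opening: 0.0257
gripper_force: 12.0
```

step_arm(
  rows=[
    [[0,0,-1,0,0,0],[0,0,-2,0,0,0],[0,0,-3,0,0,0],[0,0,-3.5,0,0,0],[0,0,-4,0,0,0],[0,0,-4.5,0,0,0],[0,0,-5,0,0,0],[0,0,-5,0,0,0],[0,0,-5,0,0,0],[0,0,-5,0,0,0]],
  ],
)

```text
time: 14.47
eef_pos: [0.4313, 0.2268, 0.0756]
tool_rot: [[-0.955, 0.295, 0.0], [0.295, 0.955, 0.0], [-0.0, 0.0, -1.0]]
wrist_force: [-0.1, 0.0, -0.3]
opening: 0.0257
gripper_force: 12.0
```

step_arm(
  rows=[
    [[0,0,-0.5,0,0,0],[0,0,-1,0,0,0],[0,0,-1,0,0,0],[0,0,-1,0,0,0],[0,0,-1,0,0,0],[0,0,-1,0,0,0],[0,0,-1,0,0,0],[0,0,-1,0,0,0],[0,0,-1,0,0,0],[0,0,-1,0,0,0]],
  ],
)

```text
time: 15.3
eef_pos: [0.4317, 0.2269, 0.0751]
tool_rot: [[-0.955, 0.295, 0.001], [0.295, 0.955, 0.0], [-0.001, 0.0, -1.0]]
wrist_force: [-0.8, -0.3, 5.6]
opening: 0.0255
gripper_force: 12.0
```

step_arm(
  rows=[
    [[0,0,0,0,0,0],[0,0,0,0,0,0],[0,0,0,0,0,0],[0,0,0,0,0,0],[0,0,5,0,0,0],[0,0,15,0,0,0],[0,0,30,0,0,0],[0,0,45,0,0,0],[0,0,60,0,0,0],[0,0,70,0,0,0]],
  ],
  jaw=0,
)

```text
time: 16.13
eef_pos: [0.4323, 0.2271, 0.1471]
tool_rot: [[-0.955, 0.295, 0.003], [0.295, 0.955, 0.001], [-0.003, 0.002, -1.0]]
wrist_force: [0.9, -0.6, 0.1]
opening: 0.0461
gripper_force: 0.0
```

step_arm(
  rows=[
    [[0,-20,10,0,0,0],[2,-55,10,0,0,0],[4,-95,10,0,0,0],[6,-135,10,0,0,0],[8,-175,10,0,0,0],[10,-215,10,0,0,0],[12,-255,10,0,0,0],[14,-295,10,0,0,0],[16,-330,10,0,0,0],[18,-360,10,0,0,0]],
  ],
  jaw=-1,
)

```text
time: 16.97
eef_pos: [0.4492, -0.1358, 0.1554]
tool_rot: [[-0.955, 0.297, 0.001], [0.297, 0.955, -0.001], [-0.001, -0.001, -1.0]]
wrist_force: [1.2, 0.6, 0.3]
opening: 0.092
gripper_force: 0.0
```

```bash
python3 - <<'E'
from h import *
s=state();print(s["eef_pos"],s["opening"])
for n in("scene","top"):
    im,d,P=cloud(n)
    for nm,c,h,r in(("pot",(.432,.227),.106,.03),("can",(.432,.227),.066,.045),("lid",(.454,-.230),.062,.05)):
        m=(np.hypot(P[...,0]-c[0],P[...,1]-c[1])<r)&(abs(P[...,2]-h)<.006); q=P[m]
        if len(q)>4: print(n,nm,len(q),q.mean(0),cv2.minEnclosingCircle((q[:,:2]*1000).astype(np.float32)))
    if n=="scene": cv2.imwrite("pics/p3.png",cv2.resize(im[60:180,240:400],(800,600),interpolation=cv2.INTER_CUBIC))
E
```

```text
[ 0.4492 -0.1358  0.1554] 0.09201394243561245
scene pot 62 [0.4327 0.2249 0.1048] ((431.6397705078125, 226.4189453125), 14.338953971862793)
scene can 209 [0.4359 0.2207 0.0648] ((432.838134765625, 226.1197967529297), 31.901798248291016)
scene lid 549 [ 0.4562 -0.2321  0.0612] ((454.2513732910156, -229.55499267578125), 32.5130500793457)
top pot 62 [0.43   0.2275 0.1056] ((429.6692810058594, 227.59649658203125), 12.428387641906738)
top can 229 [0.43   0.2274 0.0657] ((430.1476745605469, 228.52467346191406), 31.134553909301758)
```

View pics/p3.png

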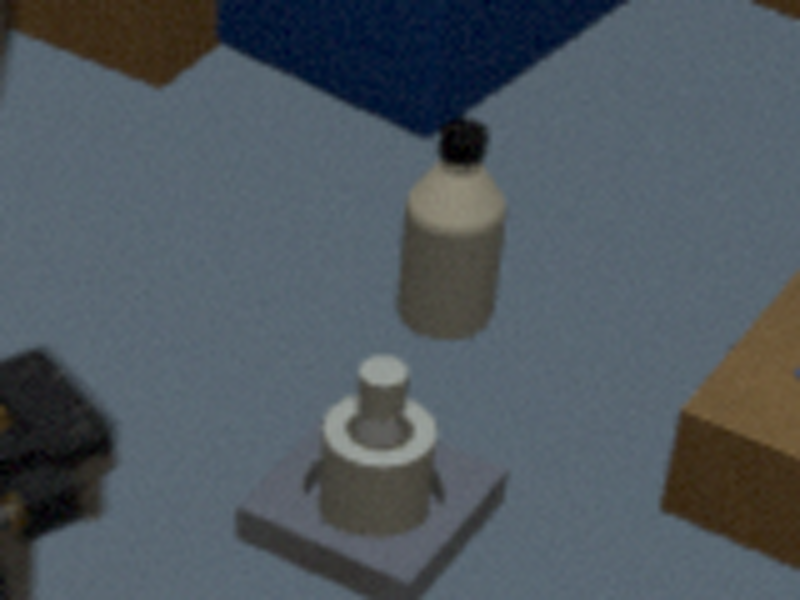

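Pot stands upright inside the canister; both are centred near (431.5, 227) mm. Next is the white lid.

step_arm(
  rows=[
    [[1,-20,0,0,0,0],[2,-50,0,0,0,0],[4,-78,0,0,0,0],[4,-94,-5,0,0,0],[4,-96,-20,0,0,0],[4,-96,-40,0,0,0],[4,-96,-55,0,0,0],[4,-96,-65,0,0,0],[4,-96,-70,0,0,0],[4,-96,-70,0,0,0]],
  ],
)

```text
time: 17.9
eef_pos: [0.4529, -0.2281, 0.0838]
tool_rot: [[-0.956, 0.295, -0.001], [0.295, 0.956, 0.001], [0.002, 0.001, -1.0]]
wrist_force: [-0.7, -1.1, 0.7]
opening: 0.0924
gripper_force: 0.0
```

step_arm(
  rows=[
    [[0,0,-6,0,0,0],[0,0,-14,0,0,0],[0,0,-24,0,0,0],[0,0,-34,0,0,0],[0,0,-44,0,0,0],[0,0,-52,0,0,0],[0,0,-56,0,0,0],[0,0,-58,0,0,0],[0,0,-58,0,0,0],[0,0,-58,0,0,0]],
  ],
)

```text
time: 18.73
eef_pos: [0.4536, -0.2294, 0.0269]
tool_rot: [[-0.955, 0.295, 0.0], [0.295, 0.955, -0.0], [-0.0, -0.0, -1.0]]
wrist_force: [0.1, -0.4, -0.5]
opening: 0.0917
gripper_force: 0.0
```

step_arm(
  rows=[
    [[0,0,0,0,0,0],[0,0,0,0,0,0],[0,0,0,0,0,0],[0,0,0,0,0,0],[0,0,0,0,0,0],[0,0,0,0,0,0],[0,0,0,0,0,0],[0,0,0,0,0,0],[0,0,0,0,0,0],[0,0,0,0,0,0]],
  ],
  jaw=1,
  force=20,
)

```text
time: 19.57
eef_pos: [0.4534, -0.2293, 0.0268]
tool_rot: [[-0.955, 0.295, 0.0], [0.295, 0.955, -0.0], [-0.0, -0.0, -1.0]]
wrist_force: [-0.3, -0.2, 2.8]
opening: 0.0622
gripper_force: 20.0
```

step_arm(
  rows=[
    [[0,0,5,0,0,0],[0,0,18,0,0,0],[0,0,33,0,0,0],[0,0,50,0,0,0],[0,0,67,0,0,0],[0,0,84,0,0,0],[0,0,100,0,0,0],[0,2,114,0,0,0],[0,12,123,0,0,0],[0,30,128,0,0,0]],
  ],
)

```text
time: 20.4
eef_pos: [0.4537, -0.1997, 0.1559]
tool_rot: [[-0.955, 0.297, 0.001], [0.297, 0.955, -0.001], [-0.002, -0.001, -1.0]]
wrist_force: [-0.1, 0.2, -1.3]
opening: 0.0622
gripper_force: 20.0
```

step_arm(
  rows=[
    [[-1,20,0,0,0,0],[-2,45,0,0,0,0],[-4,72,0,0,0,0],[-5,100,0,0,0,0],[-7,128,0,0,0,0],[-8,156,0,0,0,0],[-9,184,0,0,0,0],[-11,212,0,0,0,0],[-12,240,0,0,0,0],[-14,268,0,0,0,0]],
  ],
)

```text
time: 21.23
eef_pos: [0.4381, 0.0709, 0.1541]
tool_rot: [[-0.955, 0.295, -0.001], [0.295, 0.955, 0.001], [0.001, 0.0, -1.0]]
wrist_force: [0.3, 0.4, -1.4]
opening: 0.0622
gripper_force: 20.0
```

step_arm(
  rows=[
    [[-1,28,0,0,0,0],[-3,56,0,0,0,0],[-4,84,0,0,0,0],[-5,110,0,0,0,0],[-6,132,0,0,0,0],[-7,148,0,0,0,0],[-8,156,0,0,0,0],[-8,158,0,0,0,0],[-8,158,0,0,0,0],[-8,158,0,0,0,0]],
  ],
)

```text
time: 22.07
eef_pos: [0.4311, 0.2262, 0.1544]
tool_rot: [[-0.955, 0.296, -0.001], [0.296, 0.955, -0.0], [0.0, -0.001, -1.0]]
wrist_force: [0.3, 0.5, -2.0]
opening: 0.0621
gripper_force: 20.0
```

```bash
python3 - <<'E'
from h import *
s=state();print(s["eef_pos"],s["opening"])
im,d,P=cloud("scene"); t=s["eef_pos"]
for lo,hi in((-.027,-.013),(-.01,.03)):
    m=(np.hypot(P[...,0]-t[0],P[...,1]-t[1])<.045)&(P[...,2]-t[2]>lo)&(P[...,2]-t[2]<hi); q=P[m]-t; print(len(q),q.mean(0),np.hypot(q[:,0],q[:,1]).max(),q[:,2].min())
cv2.imwrite("pics/l1.png",cv2.resize(im[60:180,240:400],(800,600),interpolation=cv2.INTER_CUBIC))
E
```

```text
[0.4311 0.2262 0.1544] 0.062101463827786814
139 [ 0.0188 -0.0236 -0.0192] 0.04174864270555547 -0.0269249390378819
348 [ 0.0165 -0.0169  0.0109] 0.04496892391157138 -0.009994207802580146
```

View pics/l1.png

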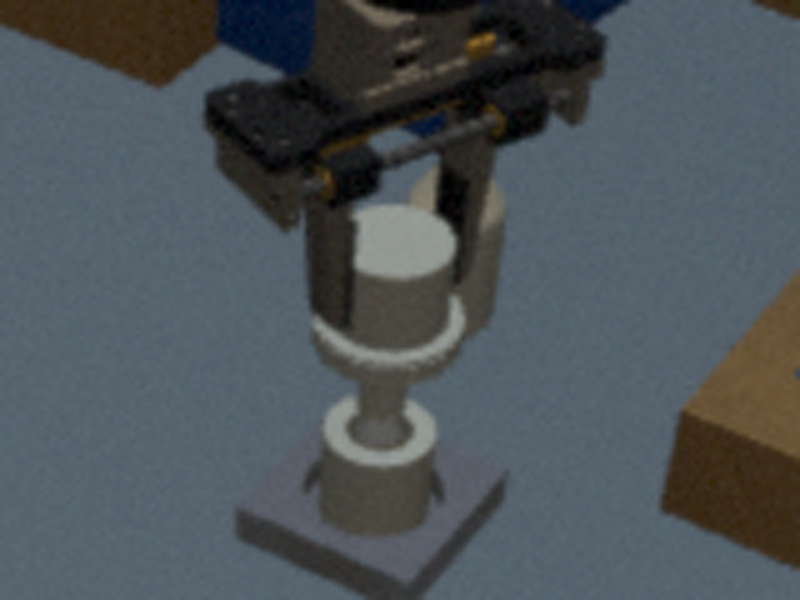

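Lid is aligned above the pot and canister (skirt centre x≈388, canister centre ≈380; the vertical direction accounts for the slant).

step_arm(
  rows=[
    [[0.5,1,-3,0,0,0],[0.5,1,-9,0,0,0],[0.5,1,-16,0,0,0],[0.5,1,-24,0,0,0],[0.5,1,-32,0,0,0],[0.5,1,-40,0,0,0],[0.5,1,-47,0,0,0],[0.5,1,-53,0,0,0],[0.5,1,-56,0,0,0],[0.5,1,-57,0,0,0]],
  ],
)

```text
time: 22.95
eef_pos: [0.4314, 0.2278, 0.0968]
tool_rot: [[-0.955, 0.295, -0.001], [0.295, 0.955, -0.0], [0.001, -0.001, -1.0]]
wrist_force: [-0.6, -0.0, -0.5]
opening: 0.062
gripper_force: 20.0
```

step_arm(
  rows=[
    [[0,0,-2,0,0,0],[0,0,-4,0,0,0],[0,0,-6,0,0,0],[0,0,-8,0,0,0],[0,0,-10,0,0,0],[0,0,-12,0,0,0],[0,0,-13.5,0,0,0],[0,0,-14.5,0,0,0],[0,0,-15,0,0,0],[0,0,-15,0,0,0]],
  ],
)

```text
time: 23.78
eef_pos: [0.4318, 0.2278, 0.0825]
tool_rot: [[-0.955, 0.295, -0.0], [0.295, 0.955, -0.0], [0.0, -0.0, -1.0]]
wrist_force: [-0.2, 0.0, -2.1]
opening: 0.0619
gripper_force: 20.0
```

step_arm(
  rows=[
    [[0,0,-0.5,0,0,0],[0,0,-1,0,0,0],[0,0,-1.5,0,0,0],[0,0,-2,0,0,0],[0,0,-2,0,0,0],[0,0,-2,0,0,0],[0,0,-2,0,0,0],[0,0,-2,0,0,0],[0,0,-2,0,0,0],[0,0,-2,0,0,0]],
  ],
)

```text
time: 24.62
eef_pos: [0.4319, 0.2279, 0.0808]
tool_rot: [[-0.955, 0.295, 0.0], [0.295, 0.955, 0.0], [-0.0, 0.0, -1.0]]
wrist_force: [-1.4, -0.8, 1.9]
opening: 0.0624
gripper_force: 20.0
```

Contact at the expected height; release and rise.

step_arm(
  rows=[
    [[0,0,-0.5,0,0,0],[0,0,-0.5,0,0,0],[0,0,-0.5,0,0,0],[0,0,-0.5,0,0,0],[0,0,-0.5,0,0,0],[0,0,-0.5,0,0,0],[0,0,-0.5,0,0,0],[0,0,-0.5,0,0,0],[0,0,-0.5,0,0,0],[0,0,-0.5,0,0,0]],
  ],
)

```text
time: 25.45
eef_pos: [0.432, 0.2279, 0.0808]
tool_rot: [[-0.955, 0.295, 0.0], [0.295, 0.955, -0.0], [-0.0, -0.0, -1.0]]
wrist_force: [-2.5, -0.5, 6.0]
opening: 0.0623
gripper_force: 20.0
```

step_arm(
  rows=[
    [[0,0,0,0,0,0],[0,0,0,0,0,0],[0,0,0,0,0,0],[0,0,0,0,0,0],[0,0,0,0,0,0],[0,0,5,0,0,0],[0,0,15,0,0,0],[0,0,30,0,0,0],[0,0,50,0,0,0],[0,0,65,0,0,0]],
  ],
  jaw=-1,
)

```text
time: 26.28
eef_pos: [0.4324, 0.228, 0.1474]
tool_rot: [[-0.955, 0.295, 0.002], [0.295, 0.955, 0.0], [-0.002, 0.001, -1.0]]
wrist_force: [0.9, -0.4, 0.5]
opening: 0.0921
gripper_force: 0.0
```

step_arm(
  rows=[
    [[10,0,5,0,0,0],[35,-1,5,0,0,-1],[63,-2,5,0,0,-2],[92,-4,5,0,0,-4],[122,-5,0,0,0,-6],[152,-6,-10,0,0,-8],[182,-7,-25,0,0,-9.6],[206,-8,-40,0,0,-9.6],[220,-9,-50,0,0,-9.6],[225,-9.5,-55,0,0,-9.6]],
  ],
  jaw=-0.4,
)

```text
time: 27.12
eef_pos: [0.6581, 0.2176, 0.089]
tool_rot: [[-0.892, 0.451, -0.001], [0.451, 0.892, -0.0], [0.001, -0.001, -1.0]]
wrist_force: [0.1, 1.3, -0.6]
opening: 0.0643
gripper_force: 0.0
```

step_arm(
  rows=[
    [[0,0,0,0,0,0],[0,0,0,0,0,0],[0,0,0,0,0,0],[0,0,0,0,0,0],[0,0,0,0,0,0],[0,0,0,0,0,0],[0,0,0,0,0,0],[0,0,0,0,0,0],[0,0,0,0,0,0],[0,0,0,0,0,0]],
  ],
)

```text
time: 27.95
eef_pos: [0.6568, 0.2183, 0.0901]
tool_rot: [[-0.893, 0.45, -0.0], [0.45, 0.893, -0.0], [0.0, -0.0, -1.0]]
wrist_force: [0.9, -0.9, -0.2]
opening: 0.0644
gripper_force: 0.0
```

```bash
python3 - <<'E'
from h import *
s=state();print(s["eef_pos"],s["opening"],s["tool_rot"][:,1])
for n in("scene","top"):
    im,d,P=cloud(n)
    m=(np.hypot(P[...,0]-.432,P[...,1]-.227)<.045)&(P[...,2]>.1)&(P[...,2]<.125); q=P[m]
    if len(q)>4: print(n,len(q),q.mean(0),cv2.minEnclosingCircle((q[:,:2]*1000).astype(np.float32)), np.linalg.lstsq(np.c_[q[:,:2],np.ones(len(q))],q[:,2],rcond=None)[0])
    if n=="scene": cv2.imwrite("pics/b1.png",cv2.resize(im[80:230,270:470],(800,600),interpolation=cv2.INTER_CUBIC))
E
```

```text
[0.6568 0.2183 0.0901] 0.0644284053206313 [ 0.4505  0.8928 -0.0001]
scene 371 [0.4368 0.2213 0.1131] ((433.1273193359375, 227.63369750976562), 33.161373138427734) [-0.0661  0.0917  0.1217]
```

View pics/b1.png

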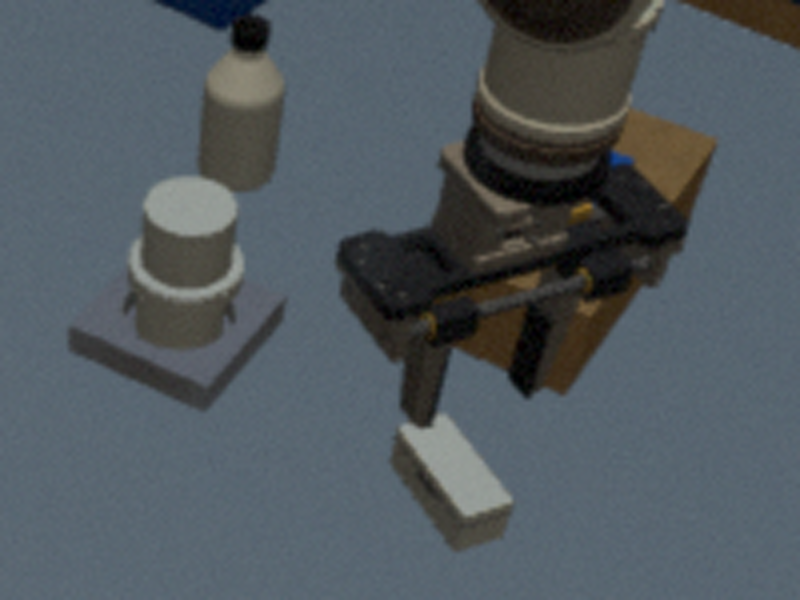

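Lid is seated level on the canister; the gripper stands over the box (crop (450,480)). Descending and gripping.

step_arm(
  rows=[
    [[0,0,-6,0,0,0],[0,0,-16,0,0,0],[0,0,-28,0,0,0],[0,0,-40,0,0,0],[0,0,-52,0,0,0],[0,0,-63,0,0,0],[0,0,-71,0,0,0],[0,0,-75,0,0,0],[0,0,-76,0,0,0],[0,0,-76,0,0,0]],
  ],
)

```text
time: 28.88
eef_pos: [0.6569, 0.2184, 0.014]
tool_rot: [[-0.893, 0.451, -0.0], [0.451, 0.893, 0.0], [0.0, -0.0, -1.0]]
wrist_force: [-1.2, 0.3, 0.5]
opening: 0.0645
gripper_force: 0.0
```

step_arm(
  rows=[
    [[0,0,0,0,0,0],[0,0,0,0,0,0],[0,0,0,0,0,0],[0,0,0,0,0,0],[0,0,0,0,0,0],[0,0,0,0,0,0],[0,0,0,0,0,0],[0,0,0,0,0,0],[0,0,0,0,0,0],[0,0,0,0,0,0]],
  ],
  jaw=1,
  force=20,
)

```text
time: 29.72
eef_pos: [0.6571, 0.2184, 0.0146]
tool_rot: [[-0.893, 0.451, 0.001], [0.451, 0.893, 0.0], [-0.001, 0.0, -1.0]]
wrist_force: [-0.5, 0.3, 3.1]
opening: 0.0358
gripper_force: 20.0
```

step_arm(
  rows=[
    [[0,0,6,0,0,0],[0,0,20,0,0,0],[0,-3,38,0,0,0],[0,-15,53,0,0,0],[0,-36,62,0,0,0],[-1,-62,66,0,0,1],[-1,-90,66,0,0,2],[-1,-118,66,0,0,3],[-1,-146,66,0,0,4],[-1,-174,66,0,0,4]],
  ],
)

```text
time: 30.55
eef_pos: [0.6555, 0.043, 0.0808]
tool_rot: [[-0.922, 0.386, 0.0], [0.386, 0.922, -0.0], [-0.0, -0.0, -1.0]]
wrist_force: [0.5, 0.6, -2.3]
opening: 0.0358
gripper_force: 20.0
```

step_arm(
  rows=[
    [[0,-28,0,0,0,0],[0,-57,0,0,0,0],[-1,-87,0,0,0,0],[-1,-117,0,0,0,0],[-1,-147,0,0,0,0],[-2,-177,0,0,0,0],[-2,-205,0,0,0,0],[-2,-230,0,0,0,0],[-2,-249,0,0,0,0],[-2,-258,0,0,0,0]],
  ],
)

```text
time: 31.38
eef_pos: [0.6535, -0.2166, 0.0808]
tool_rot: [[-0.921, 0.389, 0.0], [0.389, 0.921, -0.001], [-0.001, -0.001, -1.0]]
wrist_force: [-0.3, 0.2, -1.5]
opening: 0.0358
gripper_force: 20.0
```

step_arm(
  rows=[
    [[0,0,-6,0,0,0],[0,0,-14,0,0,0],[0,0,-20,0,0,0],[0,0,-25,0,0,0],[0,0,-28,0,0,0],[0,0,-30,0,0,0],[0,0,-30,0,0,0],[0,0,-30,0,0,0],[0,0,-30,0,0,0],[0,0,-30,0,0,0]],
  ],
)

```text
time: 32.22
eef_pos: [0.6542, -0.2138, 0.0506]
tool_rot: [[-0.922, 0.387, 0.001], [0.387, 0.922, -0.0], [-0.001, -0.0, -1.0]]
wrist_force: [-1.2, 0.5, -2.0]
opening: 0.0359
gripper_force: 20.0
```

```bash
python3 - <<'E'
from h import *
s=state();print(s["eef_pos"],s["opening"],s["tool_rot"][:,1])
im,d,P=cloud("scene"); t=s["eef_pos"]; R=s["tool_rot"]
m=(np.hypot(P[...,0]-t[0],P[...,1]-t[1])<.06)&(abs(P[...,2]-t[2]-.022)<.005); q=P[m]
l=(q-t)@R; k=abs(l[:,1])<.017; print(len(q),l[k].min(0),l[k].max(0))
c=get_calibration("scene")
a=np.radians(-22.8);X=np.array([np.cos(a),np.sin(a),0]);Y=np.array([-X[1],X[0],0])
i2=cv2.resize(im[260:380,200:360],(800,600),interpolation=cv2.INTER_CUBIC)
def pr(p):
    q=(c["rotation"].T@(np.array(p)-c["origin"]))*[1,-1,-1]; u=c["K"]@q; return tuple(int(v) for v in ((u[:2]/u[2])-[200,260]+.5)*5)
for L,W,z in((.058,.033,.012),):
    pts=[pr(np.array([.654,-.214,z])+sx*L*X+sy*W*Y) for sx,sy in((1,1),(1,-1),(-1,-1),(-1,1))]
    cv2.polylines(i2,[np.array(pts)],True,(0,0,255),1)
cv2.imwrite("pics/t1.png",i2)
E
```

```text
[ 0.6542 -0.2138  0.0506] 0.03590783744188311 [ 0.3871  0.922  -0.0001]
536 [-0.043  -0.017  -0.0241] [ 0.0322  0.017  -0.017 ]
```

View pics/t1.png

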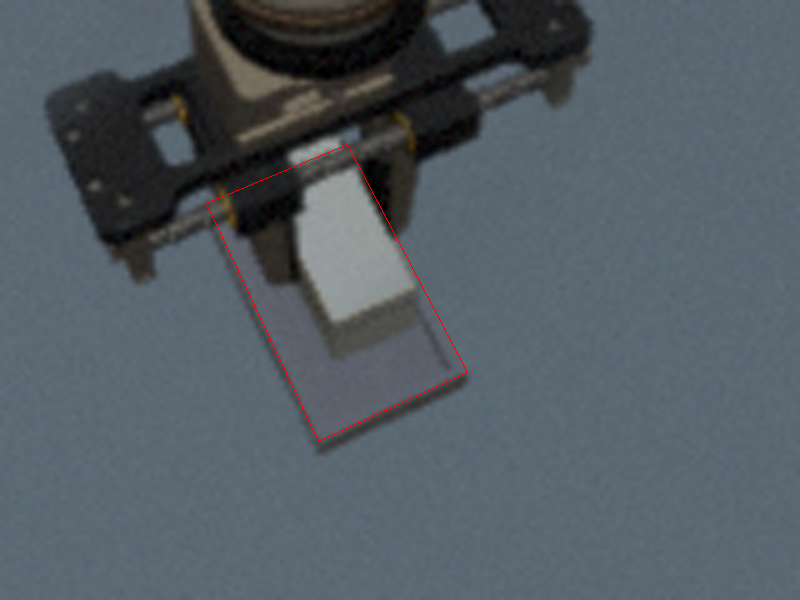

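The projected tray outline matches the picture, and the held box is parallel to the tray and centred. Lowering 31 mm.

step_arm(
  rows=[
    [[0,0,-4,0,0,0],[0,0,-9,0,0,0],[0,0,-14,0,0,0],[0,0,-19,0,0,0],[0,0,-23,0,0,0],[0,0,-26,0,0,0],[0,0,-28,0,0,0],[0,0,-29,0,0,0],[0,0,-30,0,0,0],[0,0,-30,0,0,0]],
  ],
)

```text
time: 33.1
eef_pos: [0.6539, -0.2137, 0.0201]
tool_rot: [[-0.922, 0.387, 0.0], [0.387, 0.922, -0.0], [-0.0, -0.0, -1.0]]
wrist_force: [-0.0, 0.6, -1.2]
opening: 0.0359
gripper_force: 20.0
```

step_arm(
  rows=[
    [[0,0,-0.5,0,0,0],[0,0,-1,0,0,0],[0,0,-1.5,0,0,0],[0,0,-1.5,0,0,0],[0,0,-1.5,0,0,0],[0,0,-1.5,0,0,0],[0,0,-1.5,0,0,0],[0,0,-1.5,0,0,0],[0,0,-1.5,0,0,0],[0,0,-1.5,0,0,0]],
  ],
)

```text
time: 33.93
eef_pos: [0.6541, -0.2138, 0.0195]
tool_rot: [[-0.922, 0.387, 0.0], [0.387, 0.922, -0.0], [-0.001, -0.0, -1.0]]
wrist_force: [-3.2, 1.9, 5.4]
opening: 0.0359
gripper_force: 20.0
```

step_arm(
  rows=[
    [[0,0,0,0,0,0],[0,0,0,0,0,0],[0,0,0,0,0,0],[0,0,0,0,0,0],[0,0,0,0,0,0],[0,0,5,0,0,0],[0,0,15,0,0,0],[0,0,35,0,0,0],[0,0,65,0,0,0],[0,0,100,0,0,0]],
  ],
  jaw=-0.4,
)

```text
time: 34.77
eef_pos: [0.6526, -0.213, 0.1186]
tool_rot: [[-0.922, 0.387, -0.003], [0.387, 0.922, 0.002], [0.003, 0.0, -1.0]]
wrist_force: [1.1, -0.4, -0.4]
opening: 0.0649
gripper_force: 0.0
```

step_arm(
  rows=[
    [[-15,15,10,0,0,0],[-35,35,30,0,0,0],[-55,55,60,0,0,0],[-75,75,80,0,0,0],[-95,95,100,0,0,0],[-115,115,100,0,0,0],[-135,130,100,0,0,0],[-150,140,100,0,0,0],[-155,145,100,0,0,0],[-155,145,100,0,0,0]],
  ],
)

```text
time: 35.6
eef_pos: [0.4985, -0.068, 0.2196]
tool_rot: [[-0.922, 0.386, 0.002], [0.386, 0.922, -0.0], [-0.002, 0.0, -1.0]]
wrist_force: [-0.6, 0.4, 0.3]
opening: 0.0644
gripper_force: 0.0
```

```bash
python3 - <<'E'
from h import *
for n in("top","scene"):
    im,d,P=cloud(n)
    m=(np.hypot(P[...,0]-.654,P[...,1]+.214)<.07)&(P[...,2]>.03); q=P[m]; print(n,len(q),q.mean(0),np.percentile(q[:,2],95),cv2.minAreaRect((q[:,:2]*1000).astype(np.float32)))
    m=(np.hypot(P[...,0]-.432,P[...,1]-.227)<.05)&(P[...,2]>.107)&(P[...,2]<.13); q=P[m]
    if len(q)>4: print("lid",len(q),q.mean(0))
    cv2.imwrite(f"pics/end_{n}.png",im)
E
```

```text
top 338 [ 0.6529 -0.2119  0.0405] 0.0452576795382291 ((653.6412963867188, -212.38668823242188), (36.794315338134766, 84.77770233154297), 67.51065063476562)
lid 371 [0.4319 0.2278 0.1156]
scene 739 [ 0.6572 -0.2166  0.0399] 0.0426825775554458 ((655.1075439453125, -214.85699462890625), (37.02611541748047, 85.52911376953125), 67.8076171875)
lid 324 [0.4353 0.2233 0.1146]
```

View pics/end_scene.png

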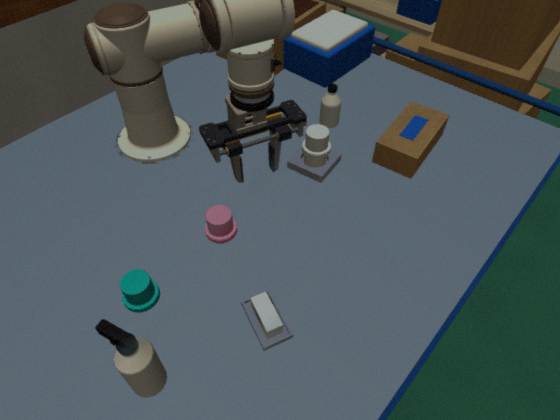

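Everything is in place: the lid sits on the canister in the cradle at (316,148) with its top at 116 mm, and the box lies in the tray at (266,314) with its top at 41 mm. The bystanders haven't moved and the arm is clear.

```bash
python3 -c "
from workcell import *
print(close_job())"
```

```text
the job is handed in; nothing more can be done
None
```

The job is done and handed in at about 36 s: canister in the cradle, pot upright inside it, lid seated on the rim, and slide box flat and lengthways in the tray; I got no verdict back from the judging.

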